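# Secure a detector module in the service cradle with the indexed stop

### The job

Push the cream detector module along the bench, without lifting it, onto the yellow outlined spot so that its long side rests square against the rail. Then pull up the red knob of the lock plunger, slide the blue stop just one hole along the rail towards the module, and let the pin drop fully into that next hole. Finish while still holding the red knob, with the pin kept fully engaged; leave the other things on the bench alone.

Things in the scene. Friction and masses are not known exactly. Their poses are not given: they have to be found in the camera images.
- module_center (a point): Centre of the loose detector module: a cream box 64 mm (its x) by 52 mm (its y) by 44 mm high, about 0.4 kg, black finned panel on top; this point is half-way up, 22 mm above the bench. It starts 11 to 18 cm short of the spot on the open side of the rail, its axes within about 17 degrees of the spot's axes.
- spot (a point): Where module_center belongs: middle of the yellow outline (82 x 63 mm) on the bench beside the rail, 22 mm above the bench. Axes: x along the rail, from the sliding stop towards the fixed end cheek; y horizontal, from the spot towards the rail; z up. The module, placed right, has its axes along these. The whole cradle is fixed to the bench.
- stop_slide (a joint): Travel (m) of the blue sliding stop along the rail (towards the spot's +x, the cheek): 0 as it starts, locked in its hole; 0.040 in the next hole towards the module; range -0.04 to 0.08. Its saddle is 56 mm long on the rail, top 46 mm above the bench. With the pin up it slides with about 1.5 N friction; play in a hole about 1.5 mm either way.
- plunger (a joint): Lift (m) of the spring lock plunger in the stop: 0 pin fully down, at most 0.016. The pin (8 mm, round tip, in an 11 mm hole) goes 10 mm deep into the rail: lift it more than 10 mm to slide freely. The spring pushes down, 3.4 N at 0 to 7.8 N at full lift. Between holes the tip rides on the rail at about 0.010.
- knob: Red upright cylindrical knob of the plunger, 26 mm in diameter, 28 mm tall; this point is its centre, 86 mm above the bench with the pin down. Rises with the plunger, moves with the stop, above the rail's centre line. Under it is a steel barrel 15 mm thick, 26 mm of free height down to the saddle.
- wash_bottle: Bystander: white bottle with green label and yellow cap, 66 mm in diameter, 140 mm high; origin at the centre of its underside.
- driver: Bystander: screwdriver with a blue handle lying on the bench; origin at its middle, underside.
- beaker: Bystander: clear beaker, 68 mm in diameter, 90 mm high; origin at the centre of its underside.
- rail_front (a point): Top edge of the aluminium rail's front face, straight beyond the spot (26 mm along the spot's y); axes as the spot's. The rail is 44 mm wide (centre line 22 mm behind this edge), 30 mm high, and reaches 145 mm to -x and 85 mm to +x from here; index holes 40 mm apart along its top.
- cheek_face (a point): Top middle of the inner face of the blue fixed end cheek, 43 mm to +x of the spot: a plate 12 mm thick (to +x), 30 mm high, reaching from the rail 55 mm out over the open side. Axes as the spot's.
- jaw_face (a point): Top middle of the stop's jaw face that looks at the module; the jaw is 12 mm thick (to -x), reaches 55 mm out from the rail, top 46 mm above the bench. Starts 83 mm to -x of the spot, and is 43 mm to -x of it with the stop in the next hole. Moves with the stop.
Not all that is in view belongs to the job. What is shaped like the part that bears module_center but green is not meant.

How it is judged:
On the way, in this order (a step that is already met when the one before it is completed fails the run):
1. the module lies square against the rail on the outlined spot, the stop still in its first hole (x of module_center in the frame of spot between -0.012 and 0.012 m and y of module_center in the frame of spot above -0.006 m and angle between the x axis of module_center and the x axis of spot, either way round below 0.12 rad and value of joint stop_slide below 0.004 m), for 0.2 s.
2. the plunger is pulled up with the stop still at its first hole (value of joint plunger above 0.0085 m and value of joint stop_slide between -0.008 and 0.008 m), for 0.1 s.
At the end, for the whole second after the job is handed in: The stop sits in the next hole (travel 40 mm, within 3 mm) with the plunger down (within 2.5 mm) and the fingers holding the knob (over 2 N); the module lies flat on its spot (within 12 mm along the rail, 6 mm from the rail, 0.12 rad square) (value of joint stop_slide between 0.037 and 0.043 m and value of joint plunger below 0.0025 m and contact force between the fingers and knob above 2 N and x of module_center in the frame of spot between -0.012 and 0.012 m and y of module_center in the frame of spot between -0.006 and 0.006 m and angle between the x axis of module_center and the x axis of spot, either way round below 0.12 rad and height (world z) of module_center below 0.027 m); the arm keeps its last pose, push and grip.
It fails at once if the module is lifted or tipped (height (world z) of module_center above 0.034 m or angle between module_center's own z axis and vertical above 0.3 rad).
It fails at once if a bystander is disturbed (distance of any of wash_bottle, beaker from where it was at the start of the episode above 0.02 m or distance of driver from where it was at the start of the episode above 0.03 m).
It also fails if it takes over 51 s, if anything falls off the work surface, if the arm or the gripper's body presses on something with over 40 N, if the wrist force passes 120 N, or if a joint passes its speed limit or range.

### The arm

A 6-joint arm with a two-finger parallel gripper is mounted at the origin on the work surface. World frame = base frame: x ahead of the robot, y to its left, z up, the work surface at z = 0. Lengths are in m, angles in rad, forces in N, time in s.
With the tool pointing down it reaches from about 0.225 to 0.875 m from the base axis. Payload 3.4 kg.
Tool frame: the origin (TCP) lies at the very end of the fingers, on their centre line; the grasp point (between the pads) lies 19 mm behind it; z points along the fingers, y is the line along which they close (so a half turn about z gives the same grasp; the last joint's range is limited). The gripper opens to 85 mm and grips with 20 to 120 N. Pads are 22 mm wide; open, the fingers measure 114 mm over their backs; the gripper's body (76 mm by 85 mm) begins 54 mm behind the grasp point. The pads swing forward as they close: fully open they stand 13 mm farther back than shut.
Start: joints at [1.205, 0.276, 1.505, -0, 1.361, -0.121], TCP at [0.139, 0.558, 0.231] pointing down, gripper open.
Joint ranges: [-2.89, 2.89], [-0.75, 2.08], [0.22, 2.7], [-1.18, 4.32], [0.11, 2.71], [-2.7, 2.7]. Speed limits (rad/s): [2.57, 2.57, 3.14, 3.14, 3.14, 3.14].

### API

Orientations are given as a unit quaternion [w, x, y, z].
In Python, from rig import get_state, optics, sign_off gives the robot as it stands.
- The arm moves only by the tool send_rows, never from a script. Its argument "increments" is a list of rows, each an object with "gripper": the gripper's target within -1 to 1 (shut at 1, half-way at 0, fully open at -1); "linear": the shift along the world's x, y, z in m, a list of three; "delta_rot": the turn, a rotation vector about the world's x, y, z in rad, a list of three. In form: [{"gripper": gripper, "linear": [dx, dy, dz], "delta_rot": [rx, ry, rz]}, ...]. A call has 1 to 8 rows; each row is the pose to reach, as a shift and turn from the pose commanded when the call began; what a row does not reach only later rows make up. A row lasts 1/10 s, in which the tool goes at most 50 mm and 8.59 degrees, less where a joint would pass 70% of its speed; a pose out of reach is approached as far as the arm can. A call with a gripper value outside its range is refused whole. The fingers move at their own pace and stop on an object; "newtons" is the grip in N (left out, the last holds). Time passes only in rows, so rows that repeat a pose let the fingers close. It gives the time, the measured TCP pose, the force, the opening and the grip force at its end, in the units of the state.
- get_state(): the state, without advancing time (a new reading comes with each control period).
- optics.get_image(name): name is "scene" or "top" or "wrist"; returns a dict with "pixels" (480x640x3 uint8, blue, green, red), "K" (3x3 intrinsics, pixels), "rvec" (rotation vector, rad) and "tvec" (3), from world to camera coordinates, as OpenCV has them; the wrist camera has in their place "T_tool_cam" (4x4, takes a point from camera to tool coordinates, whose origin is the TCP and whose axes are the flange's). Camera axes: x right, y down, z forward; pixel columns grow to the right and rows downward; lengths in m; the calibration is good to about 2 mm. A picture is of the moment at which its call begins: read the wrist's pose just before it. There is no depth.
- sign_off(): hands the job in; it is judged then, once.
The state is a dict: "clock": time; "qpos": joint angles; "qd": joint speeds; "effort": joint torques, N m; "position": TCP position; "ee_rot": TCP orientation; "contact_force": force on the tool from outside, world axes, zero at the start; "moment": the same for the moment, N m; "width": finger opening in m; "gripper_force": force on a finger pad.
Only numpy, scipy, OpenCV 4.12 (cv2) and the standard library are available. Lean on these libraries where they do the work, as an engineer would, in place of code of your own. Each camera call takes 0.05 s, during which the arm holds its last target. There are 200 camera calls.

## Working session

There is one attempt and no reset: what is moved stays moved. The work goes in short steps, Python scripts to look and compute and a tool call to move; the robot and the scene stay as the last step left them, time stands still between calls to the robot, and variables do not carry over. Pictures are saved under pics/ and viewed, at most 10 in all, crops included, and the job is handed in when it is done.

Besides the shell and the picture viewer there is one more tool, called as name(argument=value, ...), one argument or row to a line, values as JSON. send_rows: Moves the arm, as the interface text tells. Its arguments: {"type":"object","properties":{"increments":{"type":"array"},"newtons":{"type":"number"}},"required":["increments"]}

```bash
mkdir -p pics; ls
cat > h.py <<'E'
import numpy as np,cv2
from rig import get_state,optics
def snap(n,f):
    s=get_state(); im=optics.get_image(n); cv2.imwrite('pics/'+f+'.png',im['pixels'])
    d={k:np.array(v) for k,v in im.items() if k!='pixels'}
    d['pos']=np.array(s['position']);d['q']=np.array(s['ee_rot'])
    np.savez('pics/'+f+'.npz',**d); return im['pixels'],d
def cam(f):
    d=np.load('pics/'+f+'.npz')
    if 'rvec' in d: 
        R=cv2.Rodrigues(d['rvec'])[0]; return d['K'],R.T,-R.T@d['tvec'].reshape(3)
    from scipy.spatial.transform import Rotation as Ro
    q=d['q']; T=np.eye(4);T[:3,:3]=Ro.from_quat([q[1],q[2],q[3],q[0]]).as_matrix();T[:3,3]=d['pos']
    T=T@d['T_tool_cam']; return d['K'],T[:3,:3],T[:3,3]
def ray(f,uv):
    K,R,c=cam(f); return c,R@np.linalg.solve(K,[*uv,1])
def onz(f,uv,z):
    c,r=ray(f,uv); return c+r*(z-c[2])/r[2]
def tri(*obs):
    A=np.zeros((3,3));b=np.zeros(3)
    for f,uv in obs:
        c,r=ray(f,uv); r/=np.linalg.norm(r);P=np.eye(3)-np.outer(r,r);A+=P;b+=P@c
    return np.linalg.solve(A,b)
def proj(f,p):
    K,R,c=cam(f); x=K@(R.T@(np.array(p)-c)); return x[:2]/x[2]
E
python3 -c "
from h import *
for n in ['scene','top','wrist']: snap(n,n+'0')
print(get_state())
for n in ['scene','top','wrist']: print(cam(n+'0'))"
```

```text
pics
{'clock': 0.15, 'qpos': array([ 1.20500802e+00,  2.76434944e-01,  1.50584854e+00,  4.81861788e-06,
        1.36070457e+00, -1.20988254e-01]), 'qd': array([ 0.00011873, -0.00289378, -0.00443428,  0.00035935,  0.00248676,
       -0.00043526]), 'effort': array([ 2.54719555e-03, -4.17155027e+01, -2.46031022e+01, -1.08283698e-04,
        7.96878274e-03, -9.90875520e-06]), 'position': array([0.13921107, 0.55748093, 0.23064438]), 'ee_rot': array([-1.70426960e-04,  1.22095096e-01,  9.92518161e-01, -6.76568933e-04]), 'contact_force': array([-0.60451311, -0.33905171,  0.05306806]), 'moment': array([-0.00950532, -0.04614968,  0.00250926]), 'gripper_force': 0.0, 'width': 0.08549127780330838}
(array([[452.36071903,   0.        , 328.84406359],
       [  0.        , 452.36071903, 246.51696755],
       [  0.        ,   0.        ,   1.        ]]), array([[-0.65243372,  0.6323517 , -0.41768596],
       [ 0.75780836,  0.54984584, -0.35127773],
       [ 0.00753182, -0.54571135, -0.83793937]]), array([1.04875033, 0.4342962 , 1.07439179]))
(array([[507.28707189,   0.        , 314.05464946],
       [  0.        , 507.28707189, 240.58860943],
       [  0.        ,   0.        ,   1.        ]]), array([[-0.00492673, -0.98436669,  0.17606234],
       [-0.99995058,  0.00636987,  0.0076325 ],
       [-0.00863467, -0.17601604, -0.98434943]]), array([0.35189537, 0.01315559, 1.23641591]))
(array([[330.59371808,   0.        , 317.98298024],
       [  0.        , 330.59371808, 230.04566407],
       [  0.        ,   0.        ,   1.        ]]), array([[ 0.24303009,  0.92642498,  0.28752935],
       [ 0.97001631, -0.23144266, -0.07417987],
       [-0.00217552,  0.2969361 , -0.95489487]]), array([0.06669718, 0.57576955, 0.3739989 ]))
```

View pics/top0.png

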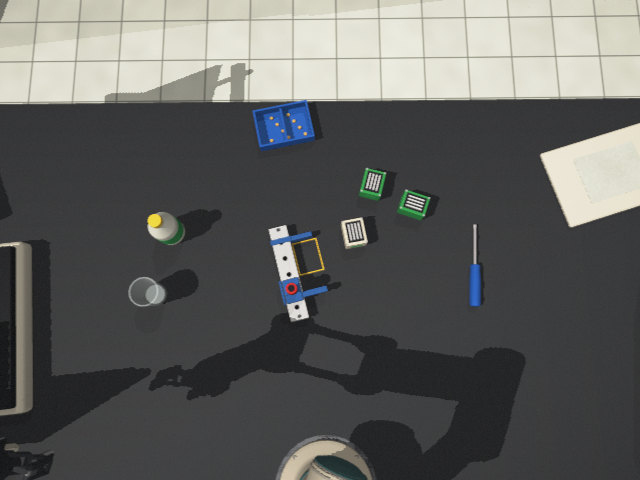

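View pics/scene0.png

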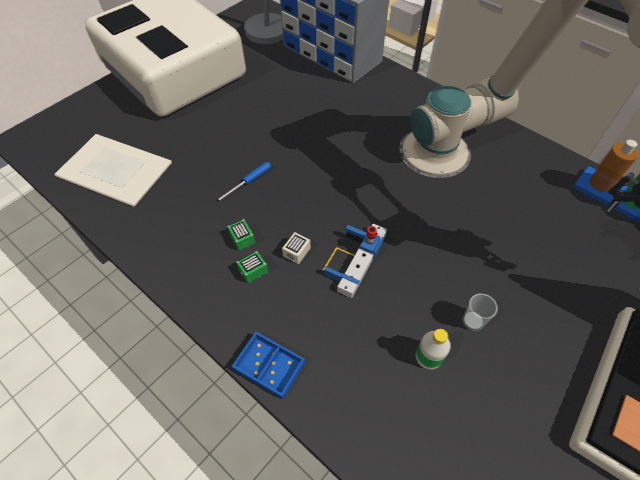

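The top view shows the cradle at about (290,275), knob (291,289), cream module (354,233), two green decoys and the bystanders well clear. Next, enlarged crops of both views.

```bash
python3 -c "
import cv2
a=cv2.imread('pics/top0.png')[205:335,255:385]; b=cv2.imread('pics/scene0.png')[210:310,270:400]
cv2.imwrite('pics/c1.png',cv2.resize(a,None,fx=4.6,fy=4.6,interpolation=cv2.INTER_CUBIC))
cv2.imwrite('pics/c2.png',cv2.resize(b,None,fx=6,fy=6,interpolation=cv2.INTER_CUBIC))"
```

```text
(no output)
```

View pics/c1.png

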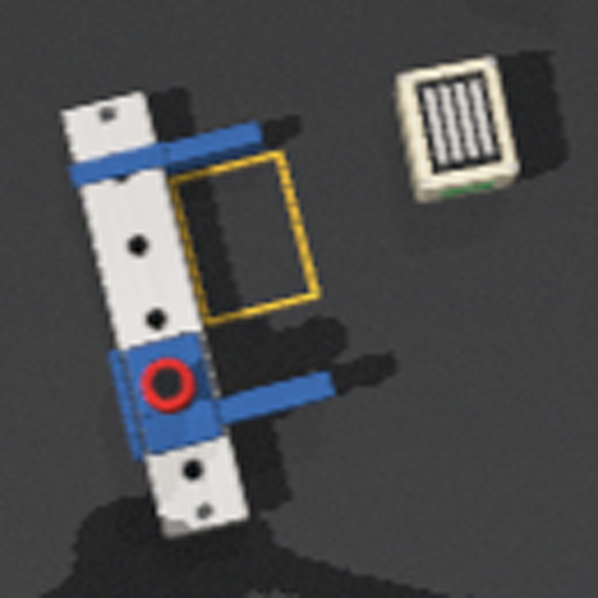

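View pics/c2.png

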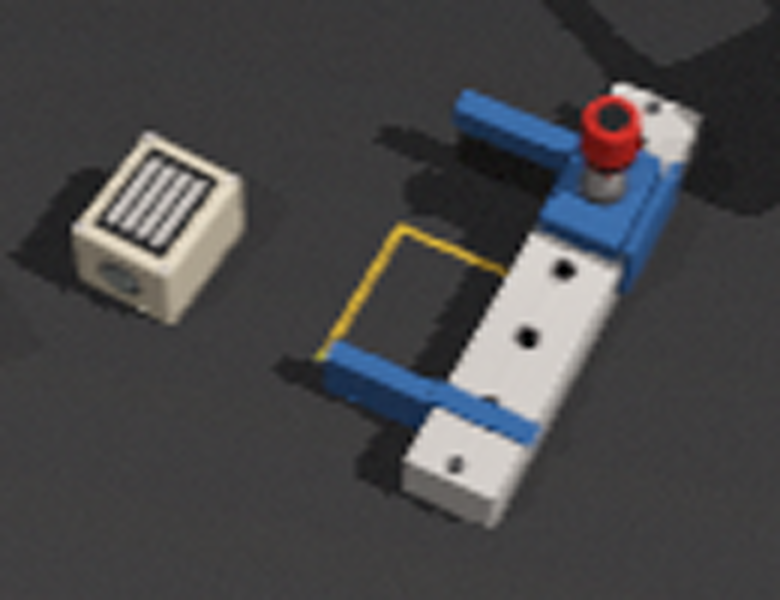

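The crops give readable corners: yellow outline, rail top, module top, knob top ring at c1 (168,384) / c2 (612,115).

```bash
cat >> h.py <<'E'
def c1(u,v): return (255+(u+.5)/4.6-.5,205+(v+.5)/4.6-.5)
def c2(u,v): return (270+(u+.5)/6-.5,210+(v+.5)/6-.5)
E
python3 -c "
from h import *
np.set_printoptions(precision=4,suppress=True)
print('knobtop',tri(('top0',c1(168,384)),('scene0',c2(612,115))), onz('top0',c1(168,384),.1),onz('scene0',c2(612,115),.1))
for n,z,L in [('yel',0,[(170,180),(281,153),(319,297),(207,323)]),('rail',.03,[(62,110),(145,91),(247,519),(163,537)]),('mod',.044,[(396,73),(494,57),(518,172),(414,192)])]:
  P=np.array([onz('top0',c1(*p),z) for p in L]);print(n,P[:,:2].tolist(),P.mean(0))
  for i in range(4):
    d=P[(i+1)%4]-P[i];print(np.linalg.norm(d),np.degrees(np.arctan2(d[1],d[0])))
P=np.array([onz('scene0',c2(*p),.044) for p in [(150,133),(242,182),(168,264),(75,225)]]);print('modS',P,P.mean(0))
P=np.array([onz('scene0',c2(*p),0) for p in [(402,227),(318,358)]]);print('yelS',P)
print('railholes',[tri(('top0',c1(*a)),('scene0',c2(*b))) for a,b in [((156,319),(564,270)),((138,245),(527,338))]])
"
```

```text
knobtop [0.4471 0.0742 0.1005] [0.4474 0.0738 0.1   ] [0.4466 0.0745 0.1   ]
yel [[0.565484013418099, 0.07842763812633392], [0.5798620099021119, 0.01864177035645758], [0.501714230395438, -0.001176145945827673], [0.48815968685021527, 0.05851381269682836]] [0.5338 0.0386 0.    ]
0.06149046078776307 -76.4776393996312
0.08062149371221111 -165.77003838549027
0.06120961373412944 102.79390038608697
0.07984742902820069 14.441918712801778
rail [[0.5981648840766121, 0.13398595234095775], [0.6081165113681424, 0.09019887545949391], [0.38411904811521164, 0.0369425646010461], [0.37524501282135053, 0.07988855462724816]] [0.4914 0.0853 0.03  ]
0.04490370794904087 -77.19571040690381
0.23024139113113368 -166.6260019176087
0.043853238896657785 101.67485785259223
0.22939005523312828 13.640641114923566
mod [[0.6138674600554045, -0.04188344934516938], [0.6220790269403935, -0.09323913529325435], [0.5609335751179488, -0.10435417213384317], [0.5507668614973318, -0.05030646384606488]] [ 0.5869 -0.0724  0.044 ]
0.05200804081971345 -80.91553523799082
0.06214748846525136 -169.6972561326196
0.054995607433725266 100.65320939446416
0.06366029148275511 7.603209017603198
modS [[ 0.5605 -0.1013  0.044 ]
 [ 0.5528 -0.0509  0.044 ]
 [ 0.6075 -0.0463  0.044 ]
 [ 0.6198 -0.0922  0.044 ]] [ 0.5851 -0.0727  0.044 ]
yelS [[0.5011 0.0024 0.    ]
 [0.5809 0.0195 0.    ]]
railholes [array([0.4866, 0.0846, 0.0306]), array([0.5255, 0.0942, 0.0303])]
```

send_rows(
  increments=[
    {"gripper": 0.4, "linear": [0.21, -0.315, 0], "delta_rot": [0, 0, -1.086]},
    {"gripper": 0.4, "linear": [0.21, -0.315, 0], "delta_rot": [0, 0, -1.086]},
    {"gripper": 0.4, "linear": [0.21, -0.315, 0], "delta_rot": [0, 0, -1.086]},
    {"gripper": 0.4, "linear": [0.21, -0.315, 0], "delta_rot": [0, 0, -1.086]},
    {"gripper": 0.4, "linear": [0.21, -0.315, 0], "delta_rot": [0, 0, -1.086]},
    {"gripper": 0.4, "linear": [0.21, -0.315, 0], "delta_rot": [0, 0, -1.086]},
    {"gripper": 0.4, "linear": [0.21, -0.315, 0], "delta_rot": [0, 0, -1.086]},
    {"gripper": 0.4, "linear": [0.21, -0.315, 0], "delta_rot": [0, 0, -1.086]},
  ],
)

```text
clock: 0.95
position: [0.3505, 0.24, 0.2313]
ee_rot: [0.001, 0.62, 0.785, -0.0]
contact_force: [0.2, 1.4, -0.2]
width: 0.0255
gripper_force: 0.0
```

send_rows(
  increments=[
    {"gripper": 0.4, "linear": [0.215, -0.32, -0.04], "delta_rot": [0, 0, 0]},
    {"gripper": 0.4, "linear": [0.215, -0.32, -0.04], "delta_rot": [0, 0, 0]},
    {"gripper": 0.4, "linear": [0.215, -0.32, -0.04], "delta_rot": [0, 0, 0]},
    {"gripper": 0.4, "linear": [0.215, -0.32, -0.04], "delta_rot": [0, 0, 0]},
    {"gripper": 0.4, "linear": [0.215, -0.32, -0.04], "delta_rot": [0, 0, 0]},
    {"gripper": 0.4, "linear": [0.215, -0.32, -0.04], "delta_rot": [0, 0, 0]},
    {"gripper": 0.4, "linear": [0.215, -0.32, -0.04], "delta_rot": [0, 0, 0]},
    {"gripper": 0.4, "linear": [0.215, -0.32, -0.04], "delta_rot": [0, 0, 0]},
  ],
)

```text
clock: 1.75
position: [0.5656, -0.08, 0.1906]
ee_rot: [0.0, 0.618, 0.786, -0.0]
contact_force: [0.6, 0.9, 0.5]
width: 0.0254
gripper_force: 0.0
```

send_rows(
  increments=[
    {"gripper": 0.4, "linear": [0.037, -0.056, -0.04], "delta_rot": [0, 0, 0]},
    {"gripper": 0.4, "linear": [0.037, -0.056, -0.04], "delta_rot": [0, 0, 0]},
    {"gripper": 0.4, "linear": [0.037, -0.056, -0.04], "delta_rot": [0, 0, 0]},
    {"gripper": 0.4, "linear": [0.037, -0.056, -0.04], "delta_rot": [0, 0, 0]},
  ],
)

```text
clock: 2.15
position: [0.6008, -0.1331, 0.1504]
ee_rot: [-0.001, 0.618, 0.786, -0.0]
contact_force: [-0.7, -0.7, -0.5]
width: 0.026
gripper_force: 0.0
```

```bash
python3 -c "
from h import *
snap('wrist','w1'); snap('top','t1'); s=get_state(); print(s['position'],s['ee_rot'],s['qpos'])
np.set_printoptions(precision=1,suppress=True)
ex=np.array([.9711,.2385,0]);ey=np.array([-.2385,.9711,0]);S=np.array([.5319,.0459,0])
print(proj('w1',[.5865,-.0725,.044]),proj('w1',S), proj('w1',S+.043*ex-.029*ey+[0,0,.03]), proj('w1',S+s['position']*0), proj('t1',s['position']))
"
```

```text
[ 0.60098253 -0.13217229  0.15185214] [-1.01869011e-04  6.17146889e-01  7.86847923e-01  2.30225807e-04] [-3.29802601e-01  3.87309902e-01  1.53982676e+00  5.35482167e-04
  1.21449691e+00 -5.70562620e-01]
[317.7 146.1] [284.2 -33.5] [343.9  -3.8] [284.2 -33.5] [384.2 215.4]
```

View pics/w1.png

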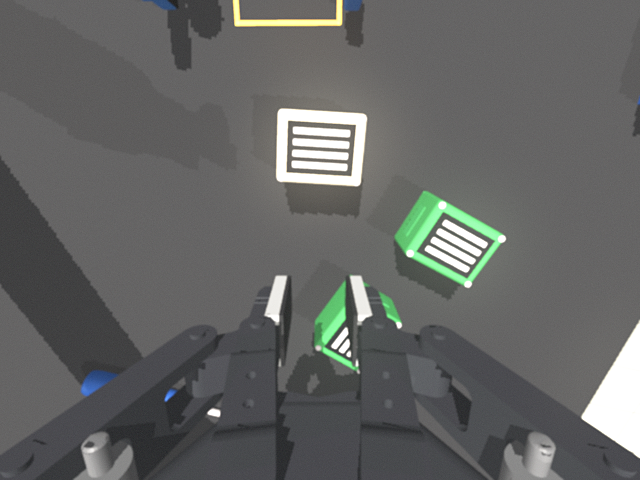

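Module in the wrist view is centred at (320,147), matching my estimate; a green decoy at (355,325) lies close behind the fingers, so check clearance.

```bash
python3 -c "
from h import *
np.set_printoptions(precision=4,suppress=True)
ex=np.array([.9711,.2385,0]);ey=np.array([-.2385,.9711,0]);S=np.array([.5319,.0459,0])
f=lambda p:(p[:2],round((p-S)@ex,4),round((p-S)@ey,4))
for n,p,z in [('modc',(277,108),.044),('',(366,113),.044),('',(361,186),.044),('',(277,183),.044),('dec foot',(316,334),.01),('dec L',(318,348),.044),('B',(358,370),.044),('R',(399,325),.044),('T',(352,283),.044),('dec2 L',(410,254),.044),('dec2 foot',(396,238),.0),('ybl',(235,23),0),('ybr',(342,23),0)]: print(n,*f(onz('w1',p,z)))
print(f(get_state()['position']))
"
```

```text
modc [ 0.5522 -0.0538] -0.0041 -0.1017
 [ 0.6146 -0.0421] 0.0593 -0.1052
 [ 0.6254 -0.0933] 0.0576 -0.1575
 [ 0.5629 -0.1062] -0.0062 -0.1551
dec foot [ 0.628  -0.2511] 0.0225 -0.3114
dec L [ 0.6279 -0.2418] 0.0246 -0.3023
B [ 0.6688 -0.2561] 0.0609 -0.3259
R [ 0.6907 -0.2023] 0.095 -0.2789
T [ 0.6403 -0.1733] 0.053 -0.2387
dec2 L [ 0.6791 -0.1372] 0.0993 -0.2129
dec2 foot [ 0.678  -0.1386] 0.0979 -0.214
ybl [0.5023 0.0006] -0.0396 -0.0369
ybr [0.5834 0.0203] 0.0439 -0.0371
(array([ 0.601 , -0.1322]), np.float64(0.0246), np.float64(-0.1894))
```

send_rows(
  increments=[
    {"gripper": 0.4, "linear": [0.001, 0, -0.05], "delta_rot": [0, 0, 0]},
    {"gripper": 0.4, "linear": [0.001, 0, -0.09], "delta_rot": [0, 0, 0]},
    {"gripper": 0.4, "linear": [0.001, 0, -0.12], "delta_rot": [0, 0, 0]},
    {"gripper": 0.4, "linear": [0.001, 0, -0.137], "delta_rot": [0, 0, 0]},
    {"gripper": 0.4, "linear": [-0.001, 0.01, -0.137], "delta_rot": [0, 0, 0]},
    {"gripper": 0.4, "linear": [-0.003, 0.018, -0.137], "delta_rot": [0, 0, 0]},
    {"gripper": 0.4, "linear": [-0.004, 0.023, -0.137], "delta_rot": [0, 0, 0]},
    {"gripper": 0.4, "linear": [-0.005, 0.027, -0.137], "delta_rot": [0, 0, 0]},
  ],
)

```text
clock: 3.05
position: [0.5978, -0.1056, 0.0164]
ee_rot: [0.002, 0.617, 0.787, 0.001]
contact_force: [0.9, -1.6, 1.6]
width: 0.0254
gripper_force: 0.9
```

send_rows(
  increments=[
    {"gripper": 0.4, "linear": [-0.004, 0.008, 0], "delta_rot": [0, 0, 0]},
    {"gripper": 0.4, "linear": [-0.009, 0.018, 0], "delta_rot": [0, 0, 0]},
    {"gripper": 0.4, "linear": [-0.014, 0.029, 0], "delta_rot": [0, 0, 0]},
    {"gripper": 0.4, "linear": [-0.019, 0.04, 0], "delta_rot": [0, 0, 0]},
    {"gripper": 0.4, "linear": [-0.024, 0.051, 0], "delta_rot": [0, 0, 0]},
    {"gripper": 0.4, "linear": [-0.029, 0.062, 0], "delta_rot": [0, 0, 0]},
    {"gripper": 0.4, "linear": [-0.034, 0.072, 0], "delta_rot": [0, 0, 0]},
    {"gripper": 0.4, "linear": [-0.038, 0.08, 0], "delta_rot": [0, 0, 0]},
  ],
)

```text
clock: 3.85
position: [0.5576, -0.025, 0.0142]
ee_rot: [-0.0, 0.617, 0.787, -0.0]
contact_force: [1.2, -1.5, 1.0]
width: 0.0256
gripper_force: 1.0
```

```bash
python3 -c "
from h import *
snap('wrist','w2'); s=get_state(); print(s['position'],s['contact_force'])
"
```

```text
[ 0.55632212 -0.02376645  0.01402577] [-0.28830588  0.8223661  -0.47602823]
```

View pics/w2.png

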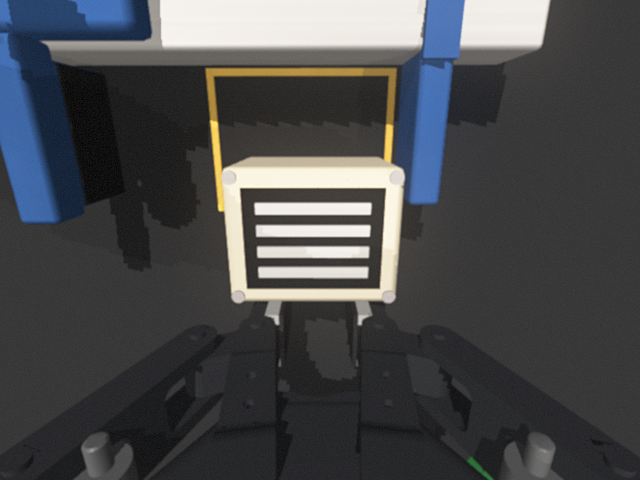

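The module is square and pushed along well: top corners at (224,165),(404,165),(396,302),(234,302); yellow far corners at (207,70),(396,70).

```bash
python3 -c "
from h import *
np.set_printoptions(precision=4,suppress=True)
ex=np.array([.9711,.2385,0]);ey=np.array([-.2385,.9711,0]);S=np.array([.5319,.0459,0])
f=lambda p:(p[:2],round((p-S)@ex,4),round((p-S)@ey,4))
for n,p,z in [('m',(224,165),.044),('',(404,165),.044),('',(396,302),.044),('',(234,302),.044),('yl',(207,70),0),('yr',(396,70),0),('rail',(300,48),.03),('cheek',(411,203),.03),('cheek2',(423,58),.03)]: print(n,*f(onz('w2',p,z)))
print(f(get_state()['position']))
"
```

```text
m [0.5124 0.0288] -0.023 -0.012
 [0.5718 0.0433] 0.0381 -0.012
 [ 0.5851 -0.0072] 0.039 -0.0643
 [ 0.5243 -0.0221] -0.0236 -0.0642
yl [0.4881 0.0599] -0.0392 0.024
yr [0.5678 0.0794] 0.0429 0.024
rail [0.5283 0.0722] 0.0028 0.0264
cheek [0.583  0.0293] 0.0456 -0.0283
cheek2 [0.5706 0.0793] 0.0455 0.0232
(array([ 0.5563, -0.0238]), np.float64(0.0071), np.float64(-0.0735))
```

send_rows(
  increments=[
    {"gripper": 0.4, "linear": [-0.004, 0.01, 0], "delta_rot": [0, 0, 0]},
    {"gripper": 0.4, "linear": [-0.008, 0.02, 0], "delta_rot": [0, 0, 0]},
    {"gripper": 0.4, "linear": [-0.011, 0.027, 0], "delta_rot": [0, 0, 0]},
    {"gripper": 0.4, "linear": [-0.013, 0.033, 0], "delta_rot": [0, 0, 0]},
    {"gripper": 0.4, "linear": [-0.015, 0.037, 0], "delta_rot": [0, 0, 0]},
    {"gripper": 0.4, "linear": [-0.0155, 0.039, 0], "delta_rot": [0, 0, 0]},
    {"gripper": 0.4, "linear": [-0.0155, 0.039, 0], "delta_rot": [0, 0, 0]},
  ],
)

```text
clock: 4.6
position: [0.5435, 0.0109, 0.0145]
ee_rot: [0.002, 0.616, 0.787, -0.001]
contact_force: [0.3, -7.5, -1.2]
width: 0.0256
gripper_force: 4.0
```

send_rows(
  increments=[
    {"gripper": 0.4, "linear": [0.005, -0.02, 0], "delta_rot": [0, 0, 0]},
    {"gripper": 0.2, "linear": [0.009, -0.038, 0], "delta_rot": [0, 0, 0]},
    {"gripper": -0.3, "linear": [0.009, -0.038, 0.05], "delta_rot": [0, 0, 0]},
    {"gripper": -0.5, "linear": [0, -0.038, 0.1], "delta_rot": [0, 0, 0]},
    {"gripper": -0.5, "linear": [-0.03, -0.05, 0.14], "delta_rot": [0, 0, 0]},
    {"gripper": -0.5, "linear": [-0.05, -0.05, 0.15], "delta_rot": [0, 0, 0]},
    {"gripper": -0.5, "linear": [-0.05, -0.05, 0.15], "delta_rot": [0, 0, 0]},
    {"gripper": -0.5, "linear": [-0.05, -0.05, 0.15], "delta_rot": [0, 0, 0]},
  ],
)

```text
clock: 5.4
position: [0.4929, -0.0369, 0.1644]
ee_rot: [0.0, 0.618, 0.787, 0.001]
contact_force: [0.6, -0.5, 0.3]
width: 0.064
gripper_force: 0.0
```

```bash
python3 -c "
from h import *
snap('wrist','w3'); s=get_state(); print(s['position'],s['ee_rot'],s['contact_force'])
"
```

```text
[ 0.49310511 -0.03682587  0.16373076] [-1.89612956e-04  6.17444609e-01  7.86614314e-01  1.99564265e-04] [ 0.33036502 -0.26150158 -0.20074911]
```

View pics/w3.png

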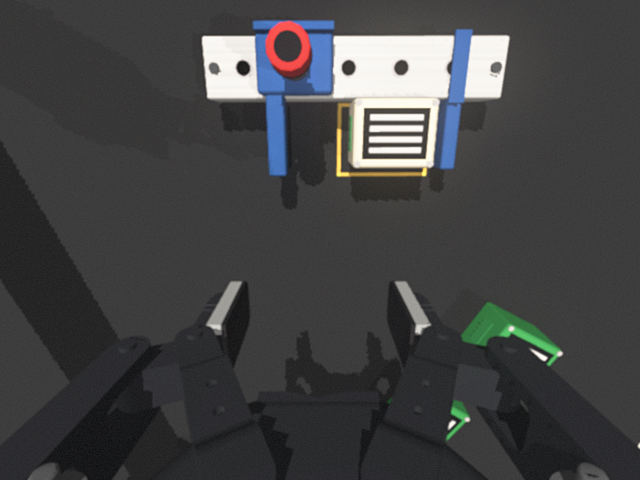

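The module lies square at the rail (top corners (352,98),(439,98),(434,166),(355,166)); knob top centred at (288,45).

```bash
python3 -c "
from h import *
np.set_printoptions(precision=4,suppress=True)
ex=np.array([.9711,.2385,0]);ey=np.array([-.2385,.9711,0]);S=np.array([.5319,.0459,0])
f=lambda p:(p[:3],round((p-S)@ex,4),round((p-S)@ey,4))
for n,p,z in [('m',(352,98),.044),('',(439,98),.044),('',(434,166),.044),('',(355,166),.044),('yl',(338,176),0),('yr',(426,176),0),('rail',(350,97),.03),('cheekfront',(441,167),.03),('jaw',(287,175),.046),('knob',(288,45),.1)]: print(n,*f(onz('w3',p,z)))
k=tri(('w3',(288,45)),('top0',c1(168,384)),('scene0',c2(612,115)));print('knob',f(k))
print(f(get_state()['position']))
"
```

```text
m [0.4958 0.0626 0.044 ] -0.0311 0.0249
 [0.5587 0.078  0.044 ] 0.0336 0.0247
 [0.5719 0.0298 0.044 ] 0.035 -0.0252
 [0.5114 0.015  0.044 ] -0.0273 -0.0251
yl [ 0.5045 -0.0011  0.    ] -0.0379 -0.0391
yr [0.5839 0.0182 0.    ] 0.0439 -0.0393
rail [0.4951 0.0644 0.03  ] -0.0313 0.0267
cheekfront [0.583 0.03  0.03 ] 0.0458 -0.0276
jaw [ 0.4609 -0.0042  0.046 ] -0.0809 -0.0318
knob [0.4492 0.0753 0.1   ] -0.0733 0.0482
knob (array([0.4481, 0.0746, 0.1013]), np.float64(-0.0745), np.float64(0.0479))
(array([ 0.4931, -0.0368,  0.1637]), np.float64(-0.0574), np.float64(-0.0711))
```

send_rows(
  increments=[
    {"gripper": -0.5, "linear": [-0.02, 0.045, 0], "delta_rot": [0, 0, 0]},
    {"gripper": -0.5, "linear": [-0.035, 0.085, 0], "delta_rot": [0, 0, 0]},
    {"gripper": -0.5, "linear": [-0.0445, 0.112, 0], "delta_rot": [0, 0, 0]},
    {"gripper": -0.5, "linear": [-0.0445, 0.112, -0.03], "delta_rot": [0, 0, 0]},
    {"gripper": -0.5, "linear": [-0.0445, 0.112, -0.06], "delta_rot": [0, 0, 0]},
    {"gripper": -0.5, "linear": [-0.0445, 0.112, -0.08], "delta_rot": [0, 0, 0]},
    {"gripper": -0.5, "linear": [-0.0445, 0.112, -0.096], "delta_rot": [0, 0, 0]},
    {"gripper": -0.5, "linear": [-0.0445, 0.112, -0.096], "delta_rot": [0, 0, 0]},
  ],
)

```text
clock: 6.25
position: [0.4465, 0.0752, 0.0651]
ee_rot: [-0.003, 0.617, 0.787, -0.002]
contact_force: [0.2, 0.9, -0.3]
width: 0.0642
gripper_force: 0.0
```

send_rows(
  increments=[
    {"gripper": 0.0, "linear": [0, 0, 0], "delta_rot": [0, 0, 0]},
    {"gripper": 0.3, "linear": [0, 0, 0], "delta_rot": [0, 0, 0]},
    {"gripper": 1, "linear": [0, 0, 0], "delta_rot": [0, 0, 0]},
    {"gripper": 1, "linear": [0, 0, 0], "delta_rot": [0, 0, 0]},
    {"gripper": 1, "linear": [0, 0, 0], "delta_rot": [0, 0, 0]},
    {"gripper": 1, "linear": [0, 0, 0], "delta_rot": [0, 0, 0]},
  ],
  newtons=50,
)

```text
clock: 6.85
position: [0.4492, 0.0749, 0.0691]
ee_rot: [0.001, 0.617, 0.787, 0.001]
contact_force: [0.4, 0.4, 5.3]
width: 0.0243
gripper_force: 49.2
```

send_rows(
  increments=[
    {"gripper": 1, "linear": [0, 0, 0.005], "delta_rot": [0, 0, 0]},
    {"gripper": 1, "linear": [0, 0, 0.01], "delta_rot": [0, 0, 0]},
    {"gripper": 1, "linear": [0, 0, 0.0135], "delta_rot": [0, 0, 0]},
    {"gripper": 1, "linear": [0, 0, 0.0135], "delta_rot": [0, 0, 0]},
    {"gripper": 1, "linear": [0, 0, 0.0135], "delta_rot": [0, 0, 0]},
  ],
)

```text
clock: 7.35
position: [0.4481, 0.0748, 0.0815]
ee_rot: [-0.0, 0.617, 0.787, -0.0]
contact_force: [1.9, -0.4, -6.8]
width: 0.0246
gripper_force: 49.5
```

```bash
python3 -c "
from h import *
snap('wrist','w4'); s=get_state(); print(s['position'],s['contact_force'],s['width'],s['gripper_force'])
"
```

```text
[0.44808694 0.0747523  0.0814874 ] [ 1.4257922  -0.72856226 -7.03093219] 0.024652679560291865 49.48482871055603
```

View pics/w4.png

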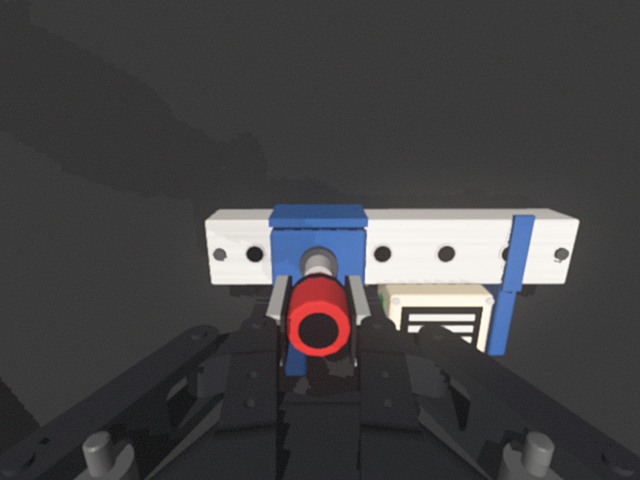

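The knob is firmly held between the pads at (320,310); the 7 N downward pull matches the spring at about 13 mm lift. Sliding 40 mm now.

send_rows(
  increments=[
    {"gripper": 1, "linear": [0.007, 0.0017, 0], "delta_rot": [0, 0, 0]},
    {"gripper": 1, "linear": [0.015, 0.0037, 0], "delta_rot": [0, 0, 0]},
    {"gripper": 1, "linear": [0.023, 0.0056, 0], "delta_rot": [0, 0, 0]},
    {"gripper": 1, "linear": [0.031, 0.0076, 0], "delta_rot": [0, 0, 0]},
    {"gripper": 1, "linear": [0.036, 0.0088, 0], "delta_rot": [0, 0, 0]},
    {"gripper": 1, "linear": [0.0388, 0.0095, 0], "delta_rot": [0, 0, 0]},
    {"gripper": 1, "linear": [0.0388, 0.0095, 0], "delta_rot": [0, 0, 0]},
    {"gripper": 1, "linear": [0.0388, 0.0095, 0], "delta_rot": [0, 0, 0]},
  ],
)

```text
clock: 8.2
position: [0.488, 0.0846, 0.082]
ee_rot: [0.001, 0.617, 0.787, 0.001]
contact_force: [0.1, -1.8, -7.2]
width: 0.0247
gripper_force: 49.6
```

send_rows(
  increments=[
    {"gripper": 1, "linear": [0, 0, -0.003], "delta_rot": [0, 0, 0]},
    {"gripper": 1, "linear": [0, 0, -0.006], "delta_rot": [0, 0, 0]},
    {"gripper": 1, "linear": [0, 0, -0.009], "delta_rot": [0, 0, 0]},
    {"gripper": 1, "linear": [0, 0, -0.009], "delta_rot": [0, 0, 0]},
  ],
)

```text
clock: 8.6
position: [0.4876, 0.0845, 0.0728]
ee_rot: [0.0, 0.617, 0.787, 0.0]
contact_force: [1.5, -0.7, -4.2]
width: 0.0247
gripper_force: 49.8
```

send_rows(
  increments=[
    {"gripper": 1, "linear": [0, 0, -0.002], "delta_rot": [0, 0, 0]},
    {"gripper": 1, "linear": [0, 0, -0.004], "delta_rot": [0, 0, 0]},
    {"gripper": 1, "linear": [0, 0, -0.0055], "delta_rot": [0, 0, 0]},
    {"gripper": 1, "linear": [0, 0, -0.0055], "delta_rot": [0, 0, 0]},
    {"gripper": 1, "linear": [0, 0, -0.0055], "delta_rot": [0, 0, 0]},
  ],
)

```text
clock: 9.1
position: [0.4881, 0.0846, 0.069]
ee_rot: [0.001, 0.617, 0.787, 0.001]
contact_force: [0.3, 0.2, 5.8]
width: 0.0247
gripper_force: 51.1
```

```bash
python3 -c "
from h import *
snap('wrist','w5');snap('top','t5'); s=get_state(); print(s['position'],s['contact_force'],s['width'],s['gripper_force'])
a=cv2.imread('pics/t5.png')[205:335,255:385];a=cv2.resize(a,(480,480),interpolation=cv2.INTER_CUBIC)
w=cv2.imread('pics/w5.png')[180:400,190:510]
cv2.imwrite('pics/v5.png',cv2.resize(w,(800,550)))
"
```

```text
[0.48815391 0.08456932 0.06904099] [-0.43655199 -0.45043942  6.44465691] 0.024312922348247026 51.11493945121765
```

View pics/v5.png

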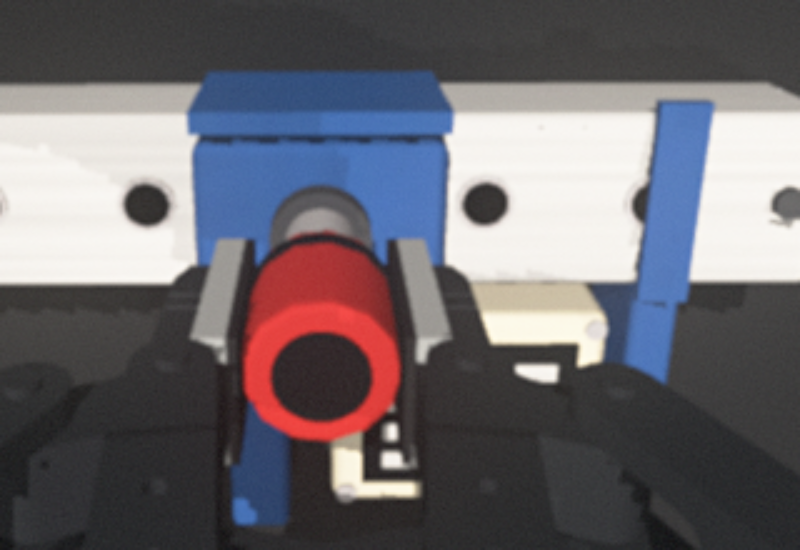

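The pin is down: the TCP is at the same height as at the first grasp with 6 N pressing, and it has travelled 40 mm. The module still lies square at the rail.

```bash
python3 -c "
from rig import sign_off
print(sign_off())"
```

```text
the job is handed in; nothing more can be done
None
```

I handed the job in: the module is square against the rail on its spot, the stop is 40 mm along in the next hole with the pin down, and the knob is held at about 50 N; the judge returned no verdict.

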